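# Hang the tool bar under the link on the sprung bench stand

## Task

Clear the bench: first hang the steel link by its upper loop on the peg of the sprung stand and let go of it; then hang the wooden tool bar from the link's lower loop by its snap hook, pulling gently down (no more than 20 N on the link) until the spring gate has snapped shut below the link's bottom pin. Let go, so that stand, link and bar hang as one still chain, and leave the other things on the bench where they are.

Things in the scene. Friction and masses are not known exactly. Their poses are not given: they have to be found in the camera images.
- stand: Fixed steel stand: post 22 mm thick, 382 mm tall, on a base plate 140 x 150 x 12 mm. Origin on the bench on the post's axis, z up. A grey collar slides on the post above a coil spring and carries a level round peg (10 mm thick) that runs out along -x.
- peg_seat (a point): Top of the peg in its shallow dip, where the link hangs, 115 mm from the post's axis; stand's axes. Peg's underside is 10 mm lower; towards the post it rises 10 mm in 25 mm. Peg and collar are sprung: the link alone does not move them, but a pull does, softly, some 5 to 10 mm more per newton, to a hard stop 80 mm down; they return when eased. Moves with the peg.
- peg_tip (a point): Top of the peg's upturned free end, 19 mm along -x from peg_seat and 20 mm above it. Moves with the peg.
- link_center (a point): Steel link like a short ladder, 118 mm tall, 40 mm wide (y), 12 mm deep (x), 0.15 kg: two flat sides 4 mm thick joined by three 7 mm round pins along y, 54 mm above, 10 mm above and 54 mm below this centre point. z up along it, x through its loops; front and back alike. Starts upright in the block's slot; lift straight up, gripped across its width near the top.
- link_upper_pin (a point): Centre of the link's top pin (7 mm thick), which lies on the peg. The upper loop below it is 37 mm high and 32 mm wide inside.
- link_lower_pin (a point): Centre of the link's bottom pin (7 mm thick), which the snap hook goes over. The lower loop above it is 57 mm high and 32 mm wide inside. The link ends 5 mm below it.
- block: Fixed wooden block 90 x 110 x 38 mm with a slot 14.5 mm (x) by 43 mm (y), 33 mm deep, in the middle of its top. Origin under its centre, on the bench.
- rack_center (a point): Wooden tool bar, 0.2 kg, on two foot boards: bar 160 mm long (x), 28 wide, 26 high. This point is in the bar's mid-height and mid-width under the hook, 49 mm above the bench; the bar reaches 95 mm along -x and 65 mm along +x. z up. Feet (8 x 46 x 36 mm) below it at x = -40 and +56 mm; three short punches stick down between. It hangs level by its hook.
- rack_grip (a point): On the long bare end of the tool bar, 70 mm along -x from rack_center, bar's mid-height: the place to grip it, across its 28 mm (y).
- rack_hook (a point): Where the link's bottom pin's centre lies when fully home in the crook of the snap hook on top of the bar, 66 mm above rack_center, same axes. Hook: 7 mm round steel in the x-z plane; shank at x = -13.5 mm, tip at x = +13.5 mm reaching down to 22.5 mm below this point; the hook's top is 11 mm above this point, the bar's top 53 mm below it. Open towards +x under the tip.
- rack_gate (a point): Middle of the hook's sprung gate (5 mm wire from shank to tip), 21 mm below rack_hook, sloping up to the tip. The pin comes in from +x under the tip, 27 to 47 mm below rack_hook, then goes up: it pushes the gate in with 4 to 9 N (more than the bar's weight; least near the tip), over some 22 mm, until the gate springs shut below it.
- awl: Bystander: wooden-handled awl 150 mm long lying on the bench. Origin under its middle.
- mallet: Bystander: hammer 200 mm long lying on the bench.
- jar: Bystander: jar 64 mm wide, 85 mm tall. Origin under its centre.
- spool: Bystander: wooden thread spool 36 mm wide, 42 mm tall.
- loose_ring: Bystander: plain steel ring 48 mm wide, 7 mm thick, lying flat.
- dye: Bystander: small bottle 36 mm wide, 70 mm tall.
- cup: Bystander: white mug 80 mm wide, 90 mm tall.

How it is judged:
On the way, in this order (a step that is already met when the one before it is completed fails the run):
1. the link hangs by its upper pin on the peg, let go of and nearly still (x of link_upper_pin in the frame of peg_seat between -0.015 and 0.015 m and y of link_upper_pin in the frame of peg_seat between -0.013 and 0.013 m and z of link_upper_pin in the frame of peg_seat between -0.002 and 0.012 m and contact force between the fingers and link below 0.1 N and linear speed of link below 0.06 m/s), for 0.2 s.
2. the link's bottom pin is home in the snap hook, past the gate, with the link still on the peg (x of link_upper_pin in the frame of peg_seat between -0.015 and 0.015 m and y of link_upper_pin in the frame of peg_seat between -0.013 and 0.013 m and z of link_upper_pin in the frame of peg_seat between -0.002 and 0.012 m and x of link_lower_pin in the frame of rack_hook between -0.009 and 0.009 m and y of link_lower_pin in the frame of rack_hook between -0.014 and 0.014 m and z of link_lower_pin in the frame of rack_hook between -0.004 and 0.004 m), for 0.2 s.
At the end, for the whole second after the job is handed in: The upper pin lies on the peg (from peg_seat: x 15, y 13 mm, z -2 to 12 mm) and the bottom pin is home in the snap hook above the shut gate (from rack_hook: x 9, y 14 mm, z 4 mm); link and bar upright within 0.25 rad, slower than 0.05 m/s, let go (all of step 2 and angle between each of rack_center, link_center's own z axis and vertical below 0.25 rad and linear speed of each of rack, link below 0.05 m/s); the robot touches nothing.
It fails at once if the link is pulled or pushed with more than 20 N by the tool bar (contact force between rack and link above 20 N).
It fails at once if a bystander is moved by more than 30 mm (distance of any of awl, mallet, jar, spool, loose_ring, dye, cup from where it was at the start of the episode above 0.03 m).
It also fails if it takes over 72 s, if anything falls off the work surface, if the arm or the gripper's body presses on something with over 40 N, if the wrist force passes 120 N, or if a joint passes its speed limit or range.

## Robot

A 6-joint arm with a two-finger parallel gripper is mounted at the origin on the work surface. World frame = base frame: x ahead of the robot, y to its left, z up, the work surface at z = 0. Lengths are in m, angles in rad, forces in N, time in s.
With the tool pointing down it reaches from about 0.2 to 0.875 m from the base axis. Payload 3.4 kg.
Tool frame: the origin (TCP) lies at the very end of the fingers, on their centre line; the grasp point (between the pads) lies 19 mm behind it; z points along the fingers, y is the direction in which the jaws open and shut (so a half turn about z gives the same grasp; the last joint's range is limited). The gripper opens to 94 mm and grips with 3 to 60 N. Pads are 16 mm wide; open, the fingers measure 119 mm over their backs; the gripper's body (75 mm by 177 mm) begins 78 mm behind the grasp point.
Start: joints at [1.226, 0.276, 1.505, -0, 1.361, -0.121], TCP at [0.128, 0.561, 0.205] pointing down, gripper open.
Joint ranges: [-2.89, 2.89], [-0.75, 2.08], [0.22, 2.7], [-1.18, 4.32], [0.11, 2.71], [-2.7, 2.7]. Speed limits (rad/s): [2.57, 2.57, 3.14, 3.14, 3.14, 3.14].

## Interface

Orientations are given as [roll, pitch, yaw] about the fixed x, y, z axes, in that order (R = Rz(yaw) Ry(pitch) Rx(roll)).
In Python, from rig import move_pose, move_l, move_joints, move_gripper, hold, ik, grab_frame, PlanningError, sign_off, read_time, read_joints, read_qd, read_effort, read_tcp_pos, read_tcp_rot, read_contact_force, read_torque, read_grip_width gives the robot as it stands. The module is installed in compiled form; this text tells all that it offers. Calls block until the motion is done:
- move_pose(position, orientation): joint-space move of the TCP to a pose.
- move_l(position, attitude=None, velocity=0.15, stop_force=None): straight line of the TCP; attitude=None keeps the orientation; velocity is the mean speed in m/s. With stop_force (N) it stops when the force on the tool has changed by that much, and returns True; else False.
- move_joints(angles): joint-space move.
- move_gripper(opening, strength=None): opening from 0.0 (shut) to 1.0 (fully open); strength is the grip in N (None keeps the last); returns when the fingers have stopped.
- hold(seconds).
- ik(position, orientation): joint angles nearest the present ones, or None.
- grab_frame(name): name is "scene" or "top"; returns a dict with "color" (384x512x3 uint8, red, green, blue), "fov_y" (degrees; the focal length in pixels is half the picture's height over the tangent of half this angle, whatever the lens; pixels are square), "cx", "cy" (the principal point, pixels), "k1" (the pictures are not rectified: a ray, as slopes to the right and down, at radius r is drawn at 1 + k1 r^2 times it, then the intrinsics apply), "view" (4x4, takes a point from world to camera coordinates). Camera axes: x right, y up, looking along -z (the intrinsics and any distortion apply to the point x, -y, -z); pixel columns grow to the right and rows downward; lengths in m; the calibration is good to about 2 mm. A picture is of the moment at which its call begins. There is no depth.
A pose or a line that the arm cannot do raises PlanningError and nothing moves.
- sign_off(): hands the job in, once; it reports no verdict.
Readings, each from a call of its own:
- read_time(): time.
- read_joints(): joint angles.
- read_qd(): joint speeds.
- read_effort(): joint torques, N m.
- read_tcp_pos(): TCP position.
- read_tcp_rot(): TCP orientation.
- read_contact_force(): force on the tool from outside, world axes, zero at the start.
- read_torque(): the same for the moment, N m.
- read_grip_width(): opening from 0.0 (shut) to 1.0 (fully open).
Only numpy, scipy, OpenCV 4.12 (cv2) and the standard library are available. Lean on these libraries where they do the work, as an engineer would, in place of code of your own. Each camera call takes 0.05 s, during which the arm holds its last target.

## Working session

There is one attempt and no reset: what is moved stays moved. The work goes in short steps, each a Python script; the robot and the scene stay as the last script left them, time stands still between calls to the robot, and variables do not carry over. Pictures are saved under pics/ and viewed, and the job is handed in when it is done.

```bash
mkdir -p pics; cat > h.py <<'E'
import numpy as np, cv2, sys
from rig import *
def save(name,fn):
    f=grab_frame(name); np.savez('pics/'+fn+'.npz',**{k:np.array(v) for k,v in f.items()})
    cv2.imwrite('pics/'+fn+'.png',f['color'][:,:,::-1]); return f
def K(f):
    fl=192/np.tan(np.radians(float(f['fov_y']))/2); return fl
def load(fn): return dict(np.load('pics/'+fn+'.npz'))
def proj(f,P):
    p=np.asarray(f['view'])@np.append(P,1); s=np.array([p[0],-p[1]])/-p[2]
    s=s*(1+float(f['k1'])*(s@s)); return s*K(f)+[float(f['cx']),float(f['cy'])]
def ray(f,uv):
    d=(np.array(uv,float)-[float(f['cx']),float(f['cy'])])/K(f); s=d.copy()
    for _ in range(30): s=d/(1+float(f['k1'])*(s@s))
    V=np.asarray(f['view']); R=V[:3,:3]; o=-R.T@V[:3,3]
    v=R.T@np.array([s[0],-s[1],-1]); return o,v/np.linalg.norm(v)
def at(f,uv,z=None,x=None,y=None):
    o,v=ray(f,uv)
    i,c=(2,z) if z is not None else ((0,x) if x is not None else (1,y))
    return o+v*(c-o[i])/v[i]
def tri(f1,a,f2,b):
    o1,v1=ray(f1,a);o2,v2=ray(f2,b)
    A=np.stack([v1,-v2],1); t=np.linalg.lstsq(A,o2-o1,rcond=None)[0]
    p,q=o1+t[0]*v1,o2+t[1]*v2; return (p+q)/2,np.linalg.norm(p-q)
def crop(fn,x0,y0,x1,y1,out,s=None):
    im=cv2.imread('pics/'+fn+'.png')[y0:y1,x0:x1]
    s=s or min(800/(x1-x0),600/(y1-y0)); im=cv2.resize(im,None,fx=s,fy=s,interpolation=cv2.INTER_CUBIC)
    for k in range((x0+9)//10*10,x1,10):
        cv2.line(im,(int((k-x0)*s),0),(int((k-x0)*s),5 if k%50 else 14),(0,0,255),1)
        if k%20==0: cv2.putText(im,str(k),(int((k-x0)*s),24),0,.35,(0,0,255),1)
    for k in range((y0+9)//10*10,y1,10):
        cv2.line(im,(0,int((k-y0)*s)),(5 if k%50 else 14,int((k-y0)*s)),(0,0,255),1)
        if k%20==0: cv2.putText(im,str(k),(8,int((k-y0)*s)+4),0,.35,(0,0,255),1)
    cv2.imwrite('pics/'+out+'.png',im)
E
python3 - <<'E'
from h import *
for n in('scene','top'):
    f=save(n,n+'0'); V=np.array(f['view']); print(n,f['fov_y'],f['cx'],f['cy'],f['k1'],-V[:3,:3].T@V[:3,3]); print(V.round(3))
    crop(n+'0',0,0,512,384,n+'0g')
print(read_time(),read_tcp_rot(),read_contact_force())
E
```

```text
scene 46.73474356922041 254.1219409128954 186.09533492246553 -0.04673088614502308 [ 1.1490556  -0.8411846   0.88860958]
[[ 0.859  0.511 -0.02  -0.539]
 [-0.262  0.474  0.841 -0.047]
 [ 0.439 -0.717  0.541 -1.589]
 [ 0.     0.     0.     1.   ]]
top 52.69950085728695 254.68953510845958 189.52146764578362 -0.12592851082334153 [0.42689094 0.02172485 1.26993203]
[[ 4.000e-03 -1.000e+00 -2.800e-02  5.600e-02]
 [ 9.870e-01 -1.000e-03  1.580e-01 -6.230e-01]
 [-1.580e-01 -2.900e-02  9.870e-01 -1.185e+00]
 [ 0.000e+00  0.000e+00  0.000e+00  1.000e+00]]
0.1 [-3.13997452e+00 -1.63860222e-04  2.91779983e+00] [ 0.08968303 -0.83441305 -0.78835672]
```

View pics/scene0g.png

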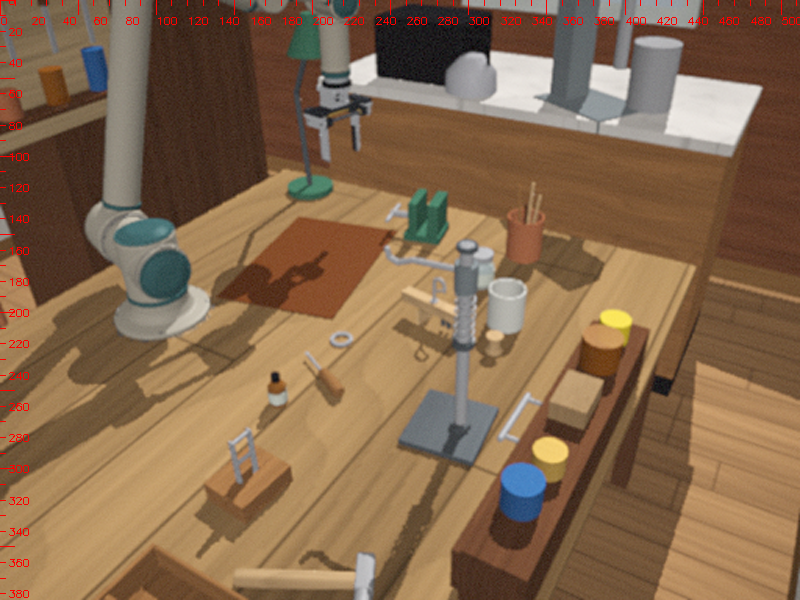

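View pics/top0g.png

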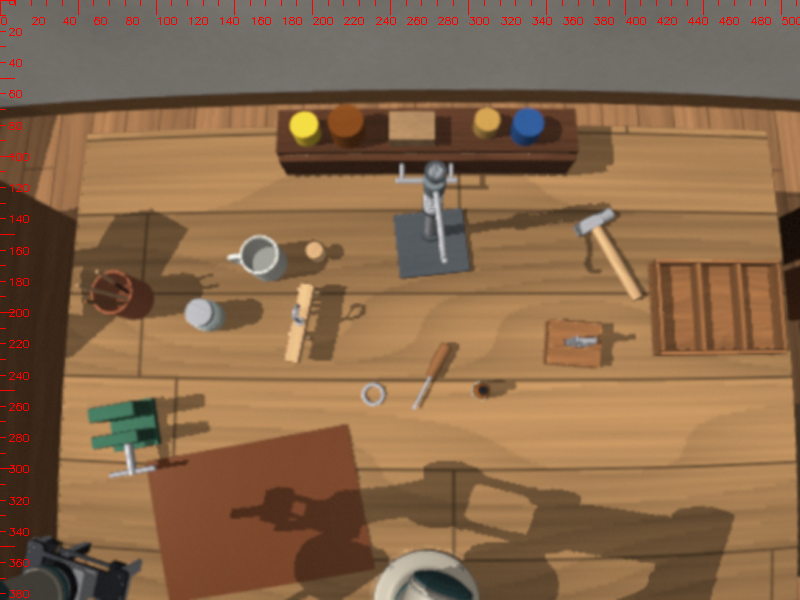

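The scene view shows the stand at about (295,220), the link in its block at (155,290) and the tool bar at (275,190). In the top view they are at (278,140), (368,218) and (192,205). Next I'll enlarge these.

```bash
python3 - <<'E'
from h import *
crop('scene0',235,140,335,215,'a'); crop('scene0',125,265,195,335,'b'); crop('top0',240,95,310,180,'c'); crop('top0',170,170,240,240,'d'); crop('top0',340,195,400,240,'e')
E
```

```text
(no output)
```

View pics/a.png

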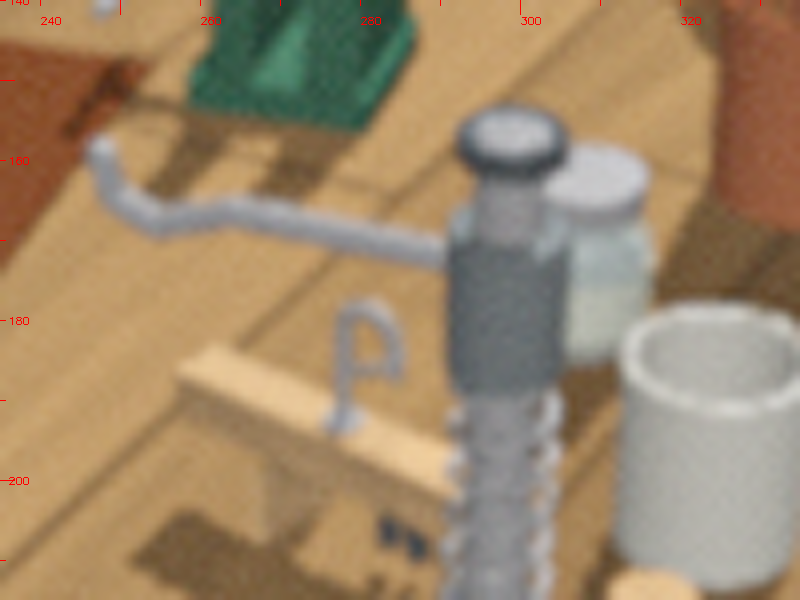

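View pics/b.png

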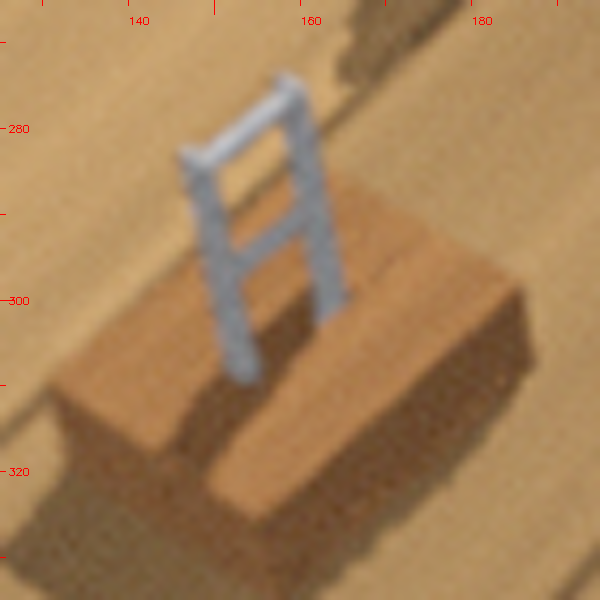

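View pics/c.png

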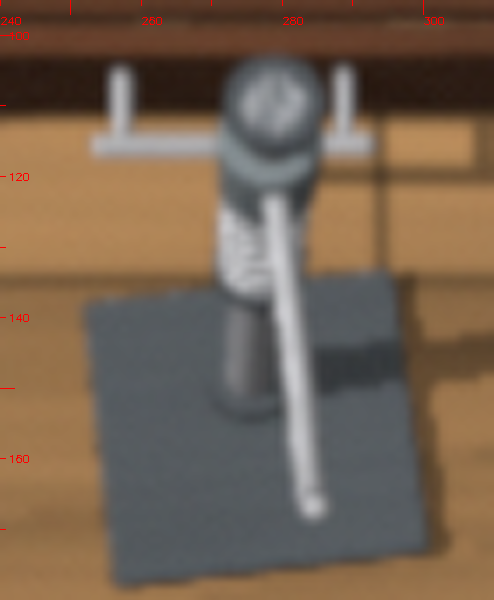

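View pics/d.png

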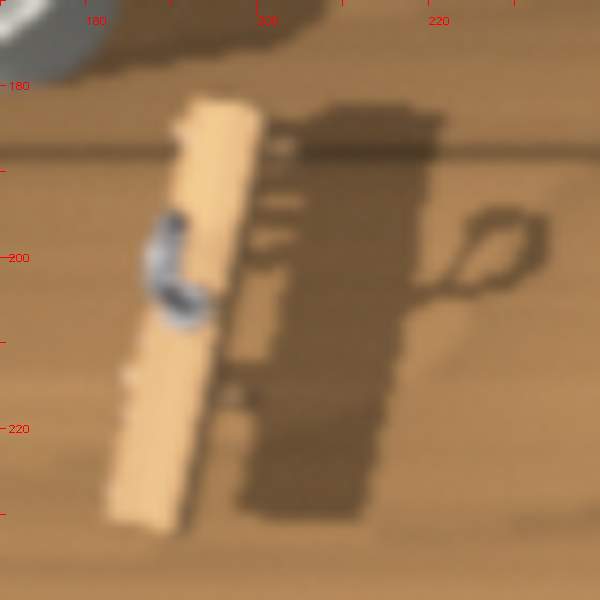

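View pics/e.png

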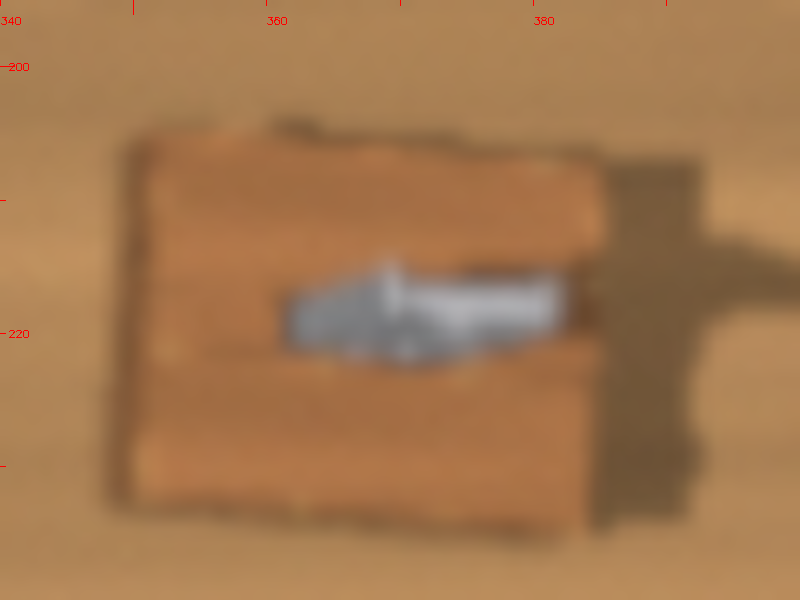

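```bash
cat > fit.py <<'E'
from h import *
from scipy.optimize import least_squares
S=load('scene0');T=load('top0')
def fit(pts,x0,extra=0):
    # pts: list (frame, uv, local or callable(extra)->local)
    def res(p):
        c,s=np.cos(p[2]),np.sin(p[2]); r=[]
        for f,uv,L in pts:
            l=L(p[3:]) if callable(L) else np.array(L,float)
            P=[p[0]+c*l[0]-s*l[1],p[1]+s*l[0]+c*l[1],l[2]]
            r+=list(proj(f,P)-uv)
        return r
    o=least_squares(res,x0,loss='soft_l1'); print(o.x.round(4)); print(np.array(res(o.x)).reshape(-1,2).round(1).tolist()); return o.x
E
python3 - <<'E'
from fit import *
c=lambda sx,sy:(lambda e:[e[0]+sx*.07,sy*.075,.012])
print('post top',at(T,(278.7,109.6),z=.382),at(S,(299.1,156.3),z=.382))
print('plate',[at(T,p,z=.012).round(3) for p in [(252,138.2),(295.7,133.7),(300.5,172.9),(256.3,177.9)]])
print('tip',tri(T,(284.2,166.8),S,(247.5,157.5)))
st=fit([(T,(252,138.2),c(1,1)),(T,(295.7,133.7),c(1,-1)),(T,(300.5,172.9),c(-1,-1)),(T,(256.3,177.9),c(-1,1)),
 (T,(278.7,109.6),[0,0,.382]),(S,(299.1,156.3),[0,0,.382]),
 (T,(284.2,166.8),lambda e:[-.134,0,e[1]]),(S,(247.5,157.5),lambda e:[-.134,0,e[1]])],[.68,0,0,0,.35])
print('block')
b=[(T,(350.9,205.5),[.045,.055,.038]),(T,(385,206.6),[.045,-.055,.038]),(T,(384.3,233.6),[-.045,-.055,.038]),(T,(350,232.5),[-.045,.055,.038]),
 (S,(130.8,309.9),[-.045,-.055,.038]),(S,(154.8,325.7),[.045,-.055,.038]),(S,(185.7,298.3),[.045,.055,.038]),(S,(164.1,284.3),[-.045,.055,.038])]
bl=fit(b,[.4,-.27,0])
print('link from pin', at(T,(375.7,217),z=.12), [at(S,p,z=.123) for p in [(147.2,283.1),(158.8,274.3)]])
print('rack')
r=[(T,(192.2,181.7),[.065,.014,.062]),(T,(200.6,182.8),[.065,-.014,.062]),(T,(191.2,231.8),[-.095,-.014,.062]),(T,(182.6,230.4),[-.095,.014,.062]),
 (S,(277.5,193),[-.0135,0,.062]),(S,(257.5,185.5),[-.095,0,.062]),(S,(280,178),[0,0,.125])]
rk=fit(r,[.45,.25,-.1])
E
```

```text
post top [ 0.76434384 -0.00965291  0.382     ] [ 0.76442101 -0.00843162  0.382     ]
plate [array([0.804, 0.068, 0.012]), array([ 0.819, -0.079,  0.012]), array([ 0.684, -0.093,  0.012]), array([0.667, 0.053, 0.012])]
tip (array([ 0.63028792, -0.0228808 ,  0.34995033]), np.float64(0.00029971969698369016))
[ 0.7642 -0.0098  0.1026 -0.0208  0.3502]
[[-0.5, -0.5], [0.0, -0.5], [0.2, 0.8], [-0.7, 0.4], [0.1, 0.0], [-0.3, 0.2], [0.2, -0.3], [0.0, 0.1]]
block
[ 0.5282 -0.304  -0.0783]
[[0.5, -1.5], [0.2, -0.1], [-0.1, 1.0], [0.0, -0.5], [-0.7, -0.2], [0.7, 0.4], [0.8, -0.5], [-2.6, -0.8]]
link from pin [ 0.52801491 -0.30657331  0.12      ] [array([ 0.52296104, -0.32142623,  0.123     ]), array([ 0.52739653, -0.28432243,  0.123     ])]
rack
[ 0.5807  0.253  -0.1589]
[[-0.0, -0.3], [0.1, -0.1], [0.3, 0.6], [0.2, 0.5], [-0.3, -0.2], [0.9, -0.7], [0.6, 0.2]]
```

```bash
cat >> h.py <<'E'
ST=np.array([.7642,-.0098]); SY=.1026; SEATZ=.330
def stand(x,y,z): # from peg_seat, stand axes -> world
    c,s=np.cos(SY),np.sin(SY); x=x-.115
    return np.array([ST[0]+c*x-s*y,ST[1]+s*x+c*y,SEATZ+z])
E
python3 - <<'E'
from h import *
pi=np.pi
for yo in (0,pi):
  for P,rp in [((.5268,-.3035,.2),[pi,0,-.09]),((.5268,-.3035,.09),[pi,0,-.09]),(stand(-.06,0,0),[pi,0,SY]),(stand(0,0,-.0245),[pi,0,SY]),((.511,.264,.03),[pi,-.35,-.159]),(stand(-.07,0,-.18),[pi,-.35,SY])]:
    if yo: rp=[pi,-rp[1],rp[2]+pi] if False else [pi,rp[1],rp[2]] if False else rp
    o=list(rp)
    if yo: # half-turn about tool z: compute
        from scipy.spatial.transform import Rotation as R
        o=(R.from_euler('xyz',rp)*R.from_euler('z',pi)).as_euler('xyz').tolist()
    q=ik(P,o); print(np.round(P,3),np.round(o,2),None if q is None else np.round(q,2))
E
```

```text
[ 0.527 -0.304  0.2  ] [ 3.14  0.   -0.09] [-0.64  0.33  1.44 -0.    1.37  1.02]
[ 0.527 -0.304  0.09 ] [ 3.14  0.   -0.09] [-0.64  0.41  1.61 -0.    1.13  1.02]
[ 0.59  -0.028  0.33 ] [3.14 0.   0.1 ] [-0.16  0.26  1.23 -0.    1.65  1.3 ]
[ 0.65  -0.022  0.306] [3.14 0.   0.1 ] [-0.14  0.36  1.14 -0.    1.64  1.33]
[0.511 0.264 0.03 ] [ 3.14 -0.35 -0.16] [ 0.5   0.33  2.   -0.4   0.56  2.54]
[ 0.58  -0.029  0.15 ] [ 3.14 -0.35  0.1 ] [-0.25  0.15  1.89  0.17  0.78  1.12]
[ 0.527 -0.304  0.2  ] [-3.14  0.    3.05] [-0.64  0.33  1.44 -0.    1.37 -2.12]
[ 0.527 -0.304  0.09 ] [-3.14  0.    3.05] [-0.64  0.41  1.61 -0.    1.13 -2.12]
[ 0.59  -0.028  0.33 ] [ 3.14  0.   -3.04] [-0.16  0.26  1.23  0.    1.65 -1.84]
[ 0.65  -0.022  0.306] [ 3.14  0.   -3.04] [-0.14  0.36  1.14  0.    1.64 -1.81]
[0.511 0.264 0.03 ] [-3.14  0.35  2.98] [ 0.5   0.33  2.   -0.4   0.56 -0.6 ]
[ 0.58  -0.029  0.15 ] [-3.14  0.35 -3.04] [-0.25  0.15  1.89  0.17  0.78 -2.02]
```

```bash
python3 - <<'E'
from h import *
pi=np.pi
move_pose([.33,.1,.3],[pi,0,0]); 
move_pose([.38,-.25,.25],[pi,0,-.09]); 
move_gripper(0.7)
move_pose([.5268,-.3035,.2],[pi,0,-.09])
print(move_l([.5268,-.3035,.09],velocity=.1,stop_force=5))
save('scene','s1'); save('top','t1'); crop('s1',100,220,220,310,'s1c'); crop('t1',320,170,420,245,'t1c')
print(read_time(),read_tcp_pos(),read_grip_width())
E
```

```text
False
5.9833 [ 0.5272627  -0.30381741  0.09075469] 0.6974383986924965
```

View pics/s1c.png

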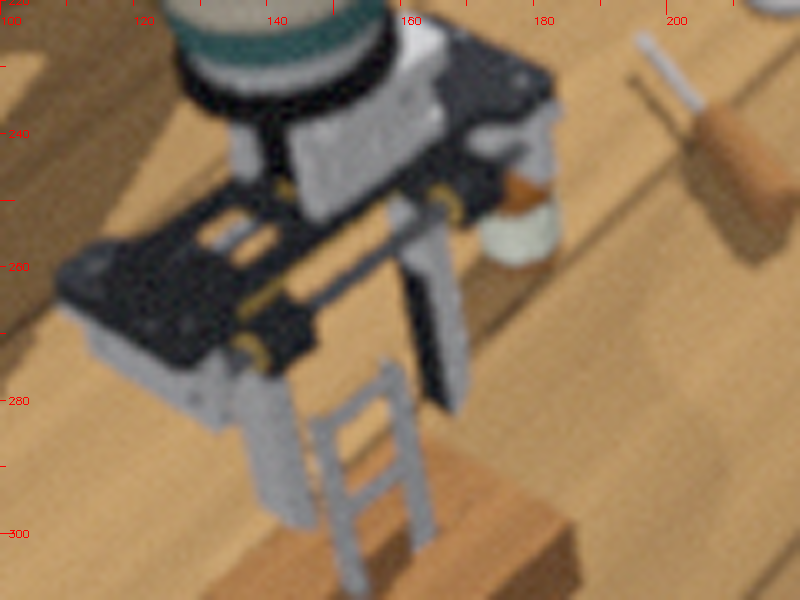

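View pics/t1c.png

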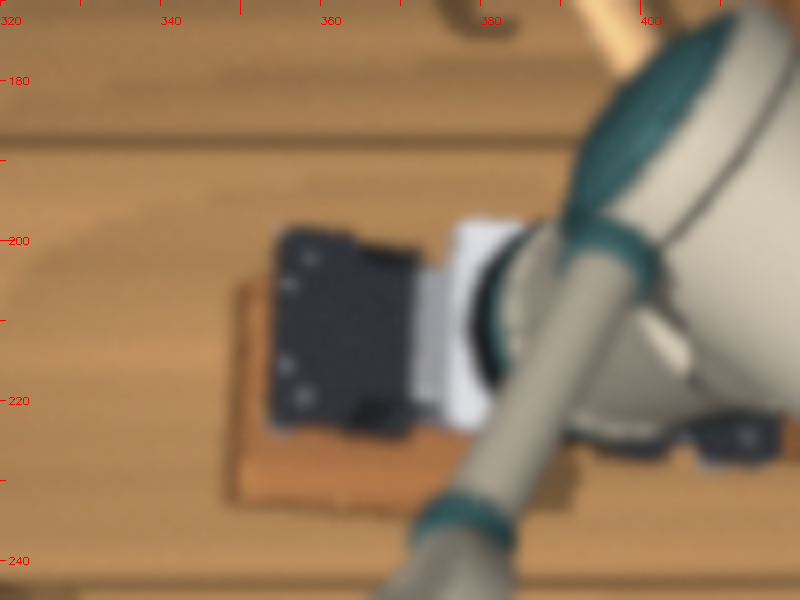

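The picture shows the fingers on either side of the link at about (145,299) and (166,281), with the link between them. Now I'll grip and lift.

```bash
python3 - <<'E'
from h import *
pi=np.pi
move_gripper(0,25); print(read_grip_width()*94, read_contact_force())
p=read_tcp_pos()
print(move_l([p[0],p[1],.16],velocity=.06,stop_force=12), read_contact_force())
move_l([p[0],p[1],.25],velocity=.15)
save('scene','s2'); crop('s2',110,180,210,270,'s2c')
print(read_time(),read_tcp_pos(),read_grip_width()*94)
E
```

```text
39.850862238798754 [0.83939568 0.01496803 1.26718039]
False [ 0.07342486  0.0343262  -1.26186565]
8.625 [ 0.52614084 -0.30298114  0.24853627] 39.797981941551065
```

View pics/s2c.png

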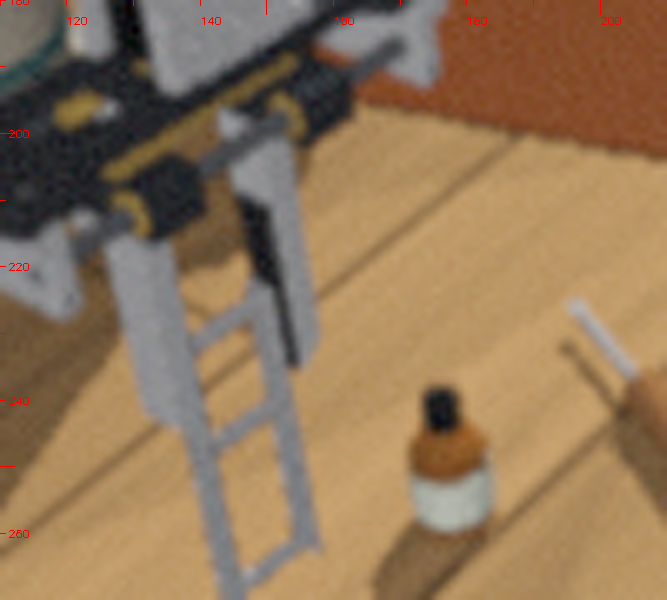

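```bash
python3 - <<'E'
from h import *
pi=np.pi; DZ=.0272
move_pose(stand(-.075,0,.027-DZ),[pi,0,SY])
hold(.3)
save('scene','s3'); save('top','t3');crop('s3',200,130,320,220,'s3c');crop('t3',240,100,320,190,'t3c')
print(read_time(),read_tcp_pos(),stand(-.075,0,.027-DZ),read_tcp_rot())
E
```

```text
10.1417 [ 0.5751865  -0.02990311  0.32959006] [ 0.57519917 -0.02925982  0.3298    ] [-3.14154649e+00  3.51923844e-04  1.01557498e-01]
```

View pics/s3c.png

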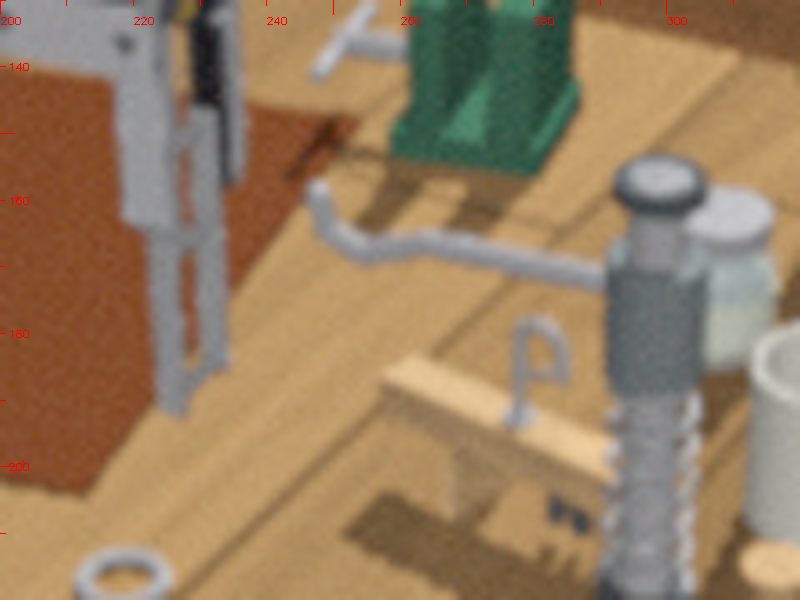

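View pics/t3c.png

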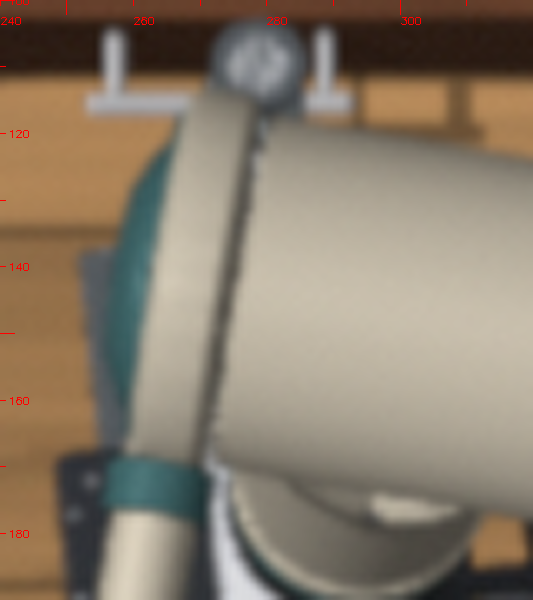

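```bash
python3 - <<'E'
from h import *
f=load('s3'); p=np.array([ 0.5751865,-0.02990311,0.32959])
for d in(.0272,.0272-.044,.0272-.108):
    y=np.array([-np.sin(SY),np.cos(SY),0])
    print([proj(f,p+[0,0,d]+y*k).round(1).tolist() for k in(-.018,0,.018)])
print(proj(f,stand(-.019,0,.02)),proj(f,stand(0,0,0)))
crop('s3',210,135,250,200,'s3d',9)
E
```

```text
[[223.9, 154.4], [227.3, 151.2], [230.6, 148.1]]
[[224.9, 169.6], [228.2, 166.3], [231.4, 163.1]]
[[226.3, 190.6], [229.5, 187.1], [232.6, 183.8]]
[247.5168227  157.66303304] [254.605807   166.10902605]
```

View pics/s3d.png

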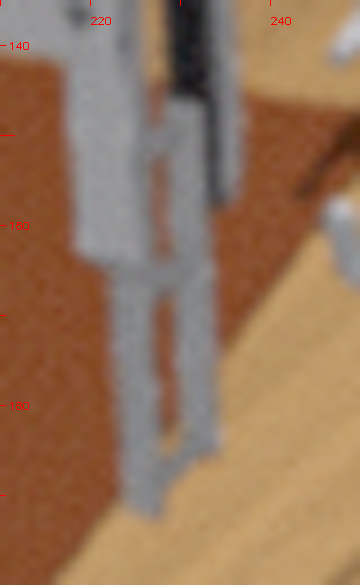

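```bash
python3 - <<'E'
from h import *
pi=np.pi; DZ=.0272
print(move_l(stand(-.03,0,.0255-DZ),[pi,0,SY],velocity=.08,stop_force=3))
h=move_l(stand(0.0,0,.0255-DZ),velocity=.04,stop_force=3); print(h,read_contact_force())
hold(.2)
save('scene','s4'); crop('s4',210,120,290,200,'s4c')
print(read_time(),read_tcp_pos(),stand(0,0,.0255-DZ))
E
```

```text
False
False [ 0.16502016 -0.19570587 -1.7503941 ]
12.0083 [ 0.64962778 -0.02158329  0.32846539] [ 0.64980476 -0.02157831  0.3283    ]
```

View pics/s4c.png

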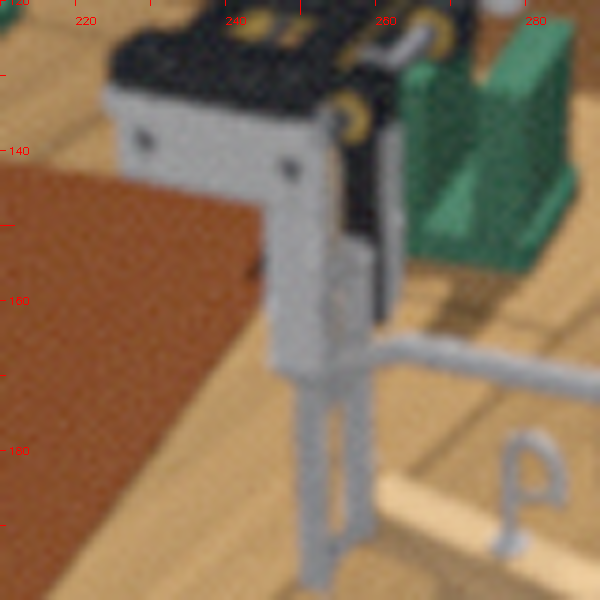

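The peg passes through the upper loop at about (255,167) without contact. Lowering onto the dip.

```bash
python3 - <<'E'
from h import *
pi=np.pi; DZ=.0272
print(move_l(stand(0,0,.008-DZ),velocity=.04,stop_force=2))
print(move_l(stand(0,0,.0-DZ),velocity=.01,stop_force=1.2),read_contact_force())
print(read_time(),read_tcp_pos(), read_tcp_pos()[2]+DZ-SEATZ)
save('scene','s5'); crop('s5',210,120,290,200,'s5c')
E
```

```text
False
True [-0.56754803  0.67530007  0.05245398]
13.1417 [ 0.64971455 -0.02159549  0.30514661] 0.0023466148235167794
```

View pics/s5c.png

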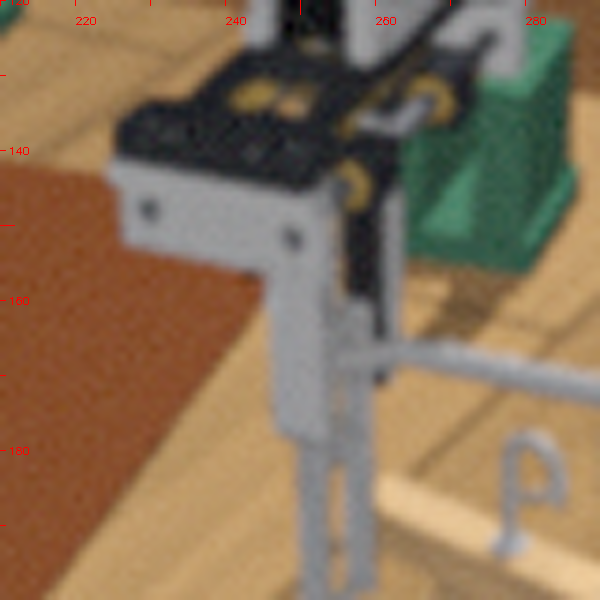

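```bash
python3 - <<'E'
from h import *
move_gripper(.8); hold(.6); print(read_contact_force(),read_grip_width())
p=read_tcp_pos(); move_l([p[0],p[1],.42],velocity=.15); hold(.2)
d=stand(-.2,0,.1); move_l([d[0],d[1],.42],velocity=.3)
save('scene','s6'); save('top','t6'); crop('s6',210,120,330,210,'s6c');crop('t6',240,100,320,190,'t6c'); print(read_time())
E
```

```text
[0.47768558 0.7819891  0.61923563] 0.7978782423290521
16.5417
```

View pics/s6c.png

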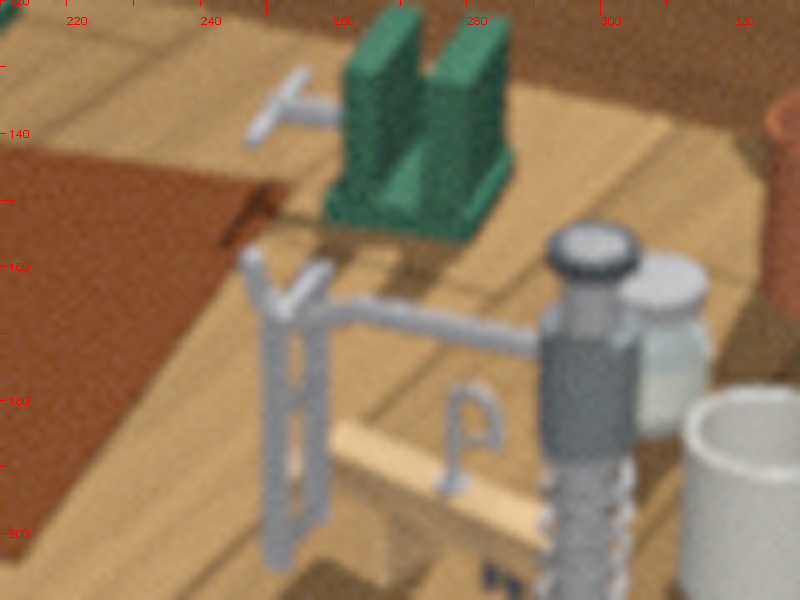

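View pics/t6c.png

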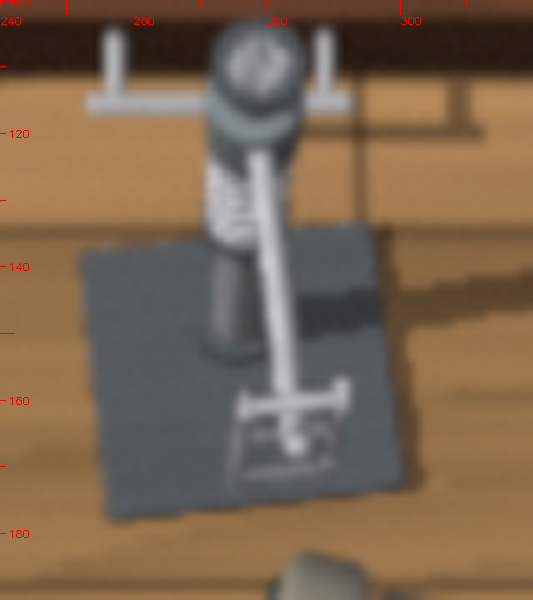

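The link hangs in the dip at about (253,165) and looks plumb. Next I'll check the lower pin's position and then grip the tool bar.

```bash
python3 - <<'E'
from h import *
f=load('s6');t=load('t6')
for z in(.0035,-.0405,-.1045):
    print([proj(f,stand(0,k,z)).round(1).tolist() for k in(-.018,0,.018)],[proj(t,stand(0,k,z)).round(1).tolist() for k in(-.02,0,.02)])
crop('s6',235,150,275,210,'s6d',10);crop('t6',265,150,300,180,'t6d',16)
E
```

```text
[[251.5, 168.3], [254.6, 164.9], [257.6, 161.6]] [[291.3, 159.7], [283.3, 160.5], [275.2, 161.3]]
[[251.9, 183.4], [254.9, 179.9], [257.8, 176.5]] [[290.2, 163.6], [282.5, 164.4], [274.8, 165.2]]
[[252.5, 204.2], [255.4, 200.6], [258.2, 197.0]] [[288.8, 168.9], [281.5, 169.6], [274.3, 170.3]]
```

View pics/s6d.png

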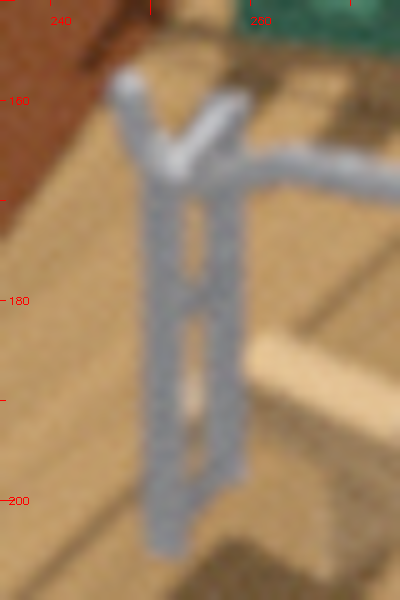

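View pics/t6d.png

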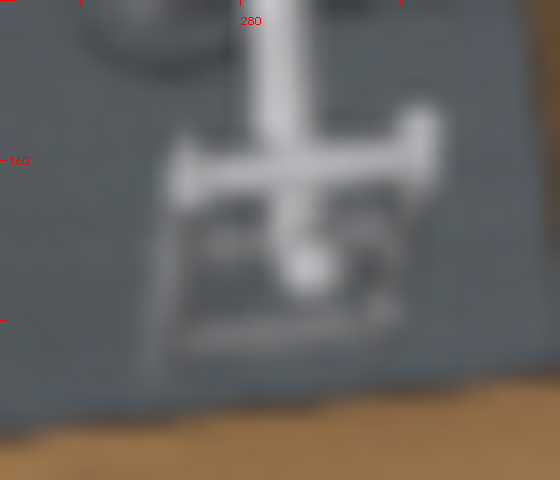

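```bash
python3 - <<'E'
from h import *
f=load('s6');t=load('t6')
P,e=tri(t,(282,170.5),f,(255.1,199.7)); print('low',P,e,stand(0,0,-.1045))
P,e=tri(t,(284,160.2),f,(254.4,164.4)); print('up',P,e,stand(0,0,.0035))
pi=np.pi
G=np.array([.5807,.253])+.07*np.array([-np.cos(.1589),np.sin(.1589)])
p=.35
o=[pi,-p,-.1589]
def tcp(gx,gy,gz): # grasp->tcp
    a=np.array([np.sin(p)*np.cos(.1589),-np.sin(p)*np.sin(.1589),-np.cos(p)]); return np.array([gx,gy,gz])+.019*a, a
g,a=tcp(G[0],G[1],.049); print(g,g-.12*a)
move_pose([.36,.2,.33],o)
move_gripper(.8)
move_pose(g-.12*a,o)
print(move_l(g,velocity=.1,stop_force=5),read_tcp_pos(),read_time())
save('scene','s7'); crop('s7',200,130,320,220,'s7c')
E
```

```text
low [ 0.64784063 -0.02205929  0.22756748] 0.0024691741712937402 [ 0.64980476 -0.02157831  0.2255    ]
up [ 0.65011794 -0.02321726  0.3357977 ] 0.00034679447999490617 [ 0.64980476 -0.02157831  0.3335    ]
[0.51801485 0.26304536 0.03115192] [0.47738549 0.26955625 0.14387664]
False [0.51827785 0.26332286 0.03177561] 20.1
```

View pics/s7c.png

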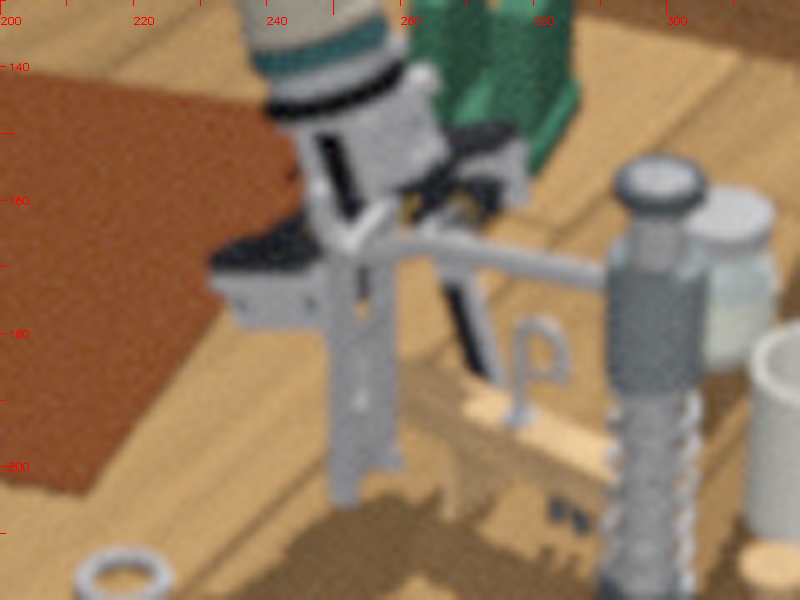

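```bash
python3 - <<'E'
from h import *
print(read_tcp_rot())
move_gripper(0,60); print(read_grip_width()*94,read_contact_force(),read_tcp_pos())
p=read_tcp_pos(); move_l([p[0],p[1],.14],velocity=.1); hold(.3)
print(read_tcp_pos(),read_tcp_rot(),read_contact_force(),read_torque(),read_time())
save('scene','s8');save('top','t8'); crop('s8',200,100,320,190,'s8c');crop('t8',160,160,240,230,'t8c')
E
```

```text
[-3.14075824 -0.35102072 -0.15902529]
27.42317515527224 [ 0.02540048  0.95133621 -0.29077036] [0.51803431 0.26314159 0.03116192]
[0.51790376 0.26304719 0.13956041] [ 3.14106169 -0.34937439 -0.15869336] [ 0.81383804 -0.38456426 -2.43645532] [0.04840837 0.55359159 0.01762319] 22.4833
```

View pics/s8c.png

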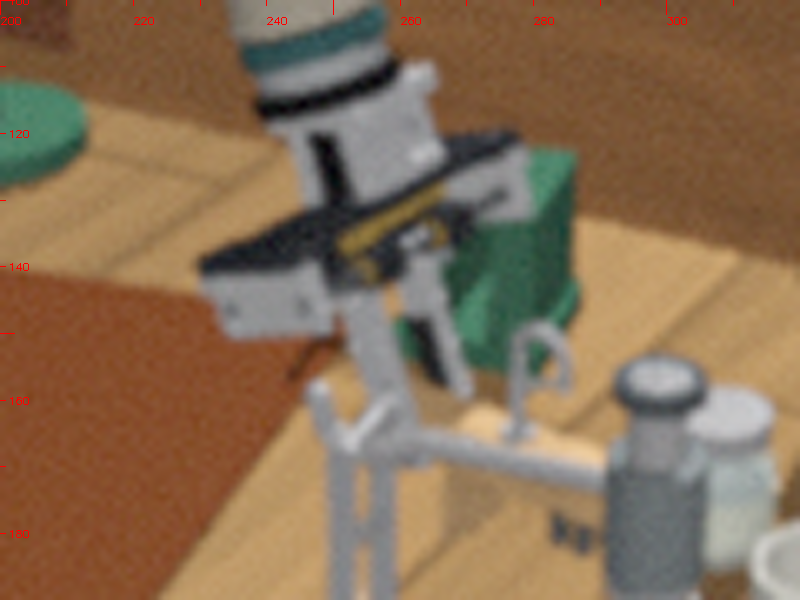

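View pics/t8c.png

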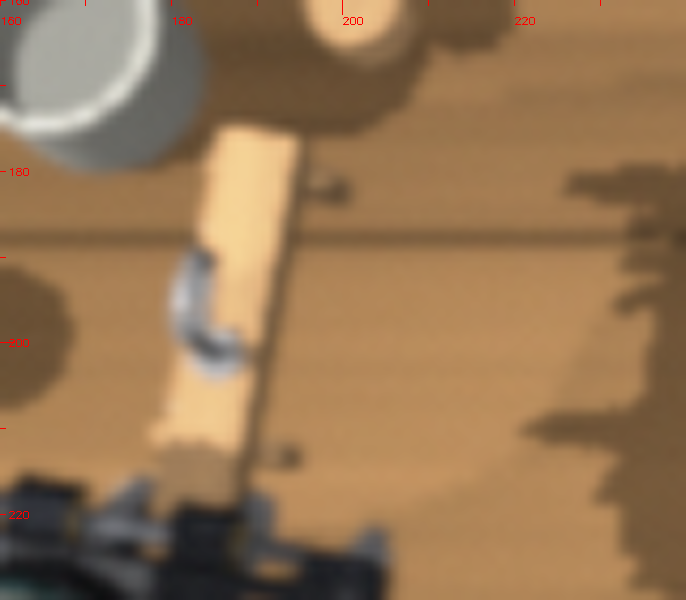

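```bash
python3 - <<'E'
from h import *
f=load('s8');t=load('t8')
c,s=np.cos(-.1589),np.sin(-.1589)
def rk(x,y,z): return np.array([.5807+c*x-s*y,.253+s*x+c*y,.049+.1084+z])
for n,l in dict(endL=(.065,.014,.013),endR=(.065,-.014,.013),base=(-.0135,0,.013),top=(0,0,.0735),tip=(.0135,0,.0435),footF=(.056,-.023,-.049)).items(): print(n,proj(f,rk(*l)).round(1),proj(t,rk(*l)).round(1))
crop('s8',255,140,300,185,'s8d',13)
E
```

```text
endL [300.  170.7] [185.3 174.7]
endR [294.8 174.4] [194.6 176.2]
base [277.4 164.8] [184.8 201.8]
top [281.  149.4] [181.2 194.2]
tip [284.3 159.1] [184.4 191.1]
footF [290.3 191.3] [200.5 183.4]
```

View pics/s8d.png

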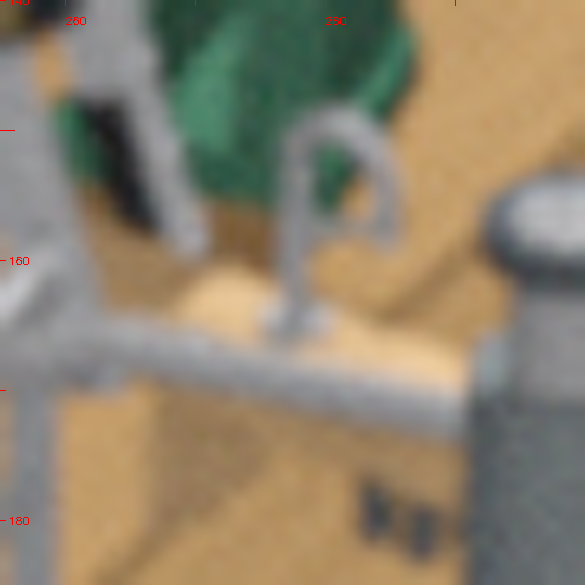

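```bash
cat >> h.py <<'E'
LOW=np.array([.649,-.0218,.2268]); TILT=-.35
_c,_s=np.cos(.1589),np.sin(.1589); _d=np.array([.51803-.5807,.26314-.253])
OFF=np.array([_c*_d[0]-_s*_d[1],_s*_d[0]+_c*_d[1],.03116-.049])
def rtcp(px,py,pz):
    "TCP for lower pin nominal position at (px,py,pz) in rack_hook frame, level rack, yaw SY"
    l=OFF-np.array([px,py,pz])-[0,0,.066]
    c,s=np.cos(SY),np.sin(SY)
    return LOW+[c*l[0]-s*l[1],s*l[0]+c*l[1],l[2]]
RO=[np.pi,TILT,SY]
E
python3 - <<'E'
from h import *
print(OFF)
for x in (.11,.05,.005): print(rtcp(x,0,-.037),np.round(ik(rtcp(x,0,-.037),RO),2))
print(np.round(ik(rtcp(.005,0,.1),RO),2))
p=read_tcp_pos(); move_l([p[0]-.12,p[1]-.02,.18],velocity=.25)
move_pose(rtcp(.11,0,-.037),RO); hold(.3)
print(read_tcp_pos(),read_tcp_rot(),read_time(),read_contact_force())
save('scene','s9');save('top','t9'); crop('s9',190,130,310,220,'s9c');crop('t9',240,130,320,200,'t9c')
E
```

```text
[-6.34849534e-02  9.58461376e-05 -1.78400000e-02]
[ 0.47641755 -0.039473    0.17996   ] [-0.35 -0.04  2.01  0.2   0.86  1.01]
[ 0.53610202 -0.0333278   0.17996   ] [-0.29  0.06  1.91  0.17  0.85  1.09]
[ 0.58086538 -0.02871889  0.17996   ] [-0.25  0.12  1.84  0.16  0.86  1.14]
[-0.25  0.29  2.04  0.25  0.5   1.02]
[ 0.47644132 -0.03876259  0.17995816] [ 3.14153869 -0.34995115  0.10408107] 24.8583 [ 0.3339351   0.37263531 -1.85501771]
```

View pics/s9c.png

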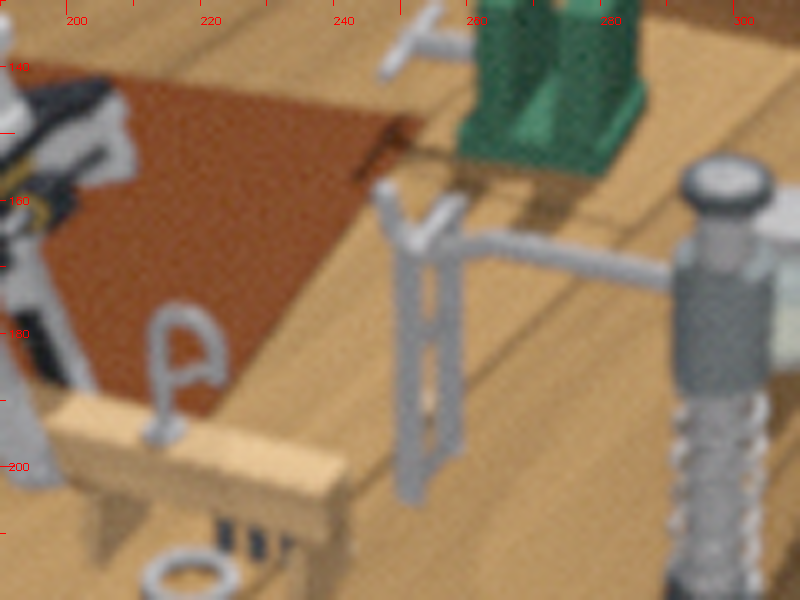

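View pics/t9c.png

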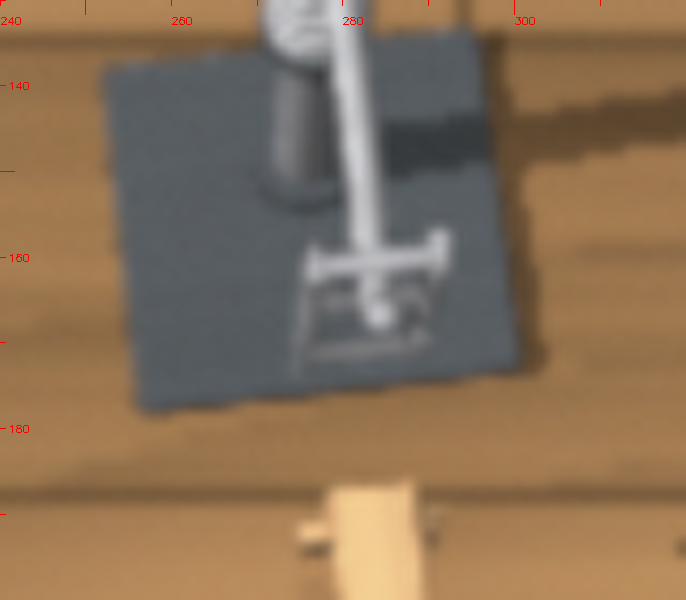

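```bash
python3 - <<'E'
from h import *
f=load('s9');t=load('t9')
q=at(t,(282.6,186.6),z=.211); c,s=np.cos(SY),np.sin(SY)
RC=LOW+np.array([0,0,.037-.066])-np.array([c,s,0])*.11
R=lambda x,y,z: RC+[c*x-s*y,s*x+c*y,z]
print(q,R(.065,0,.013))
for n,l in dict(top=(0,0,.0735),base=(-.0135,0,.013),tip=(.0135,0,.0435),endL=(.065,.014,.013),endR=(.065,-.014,.013)).items(): print(n,proj(f,R(*l)).round(1),proj(t,R(*l)).round(1))
crop('s9',195,165,265,215,'s9d',11)
E
```

```text
[ 0.60482685 -0.02480699  0.211     ] [ 0.60423664 -0.0264089   0.2108    ]
top [217.2 177.1] [287.  207.6]
base [214.3 194.8] [286.3 215. ]
tip [222.3 187.6] [285.8 203.9]
endL [242.2 198.6] [278.1 187.3]
endR [237.6 204. ] [288.2 186.3]
```

View pics/s9d.png

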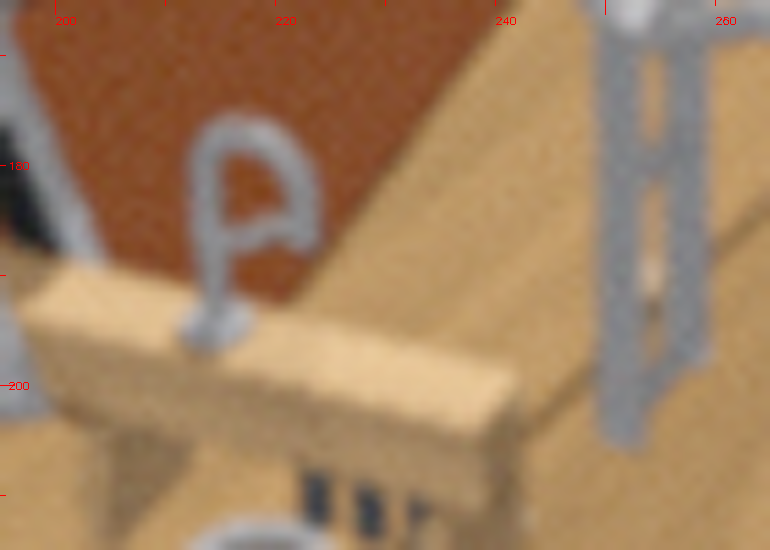

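```bash
python3 - <<'E'
from h import *
print(move_l(rtcp(.045,0,-.037),RO,velocity=.1,stop_force=3))
print(move_l(rtcp(.004,0,-.037),velocity=.04,stop_force=2)); hold(.3)
print(read_tcp_pos(),rtcp(.004,0,-.037),read_time(),read_contact_force())
save('scene','s10');save('top','t10'); crop('s10',210,130,310,215,'s10c');crop('t10',250,130,320,200,'t10c')
E
```

```text
False
False
[ 0.58174448 -0.0286485   0.18003348] [ 0.58186012 -0.02861647  0.17996   ] 27.2333 [ 0.29288346  0.09243375 -1.79818093]
```

View pics/s10c.png

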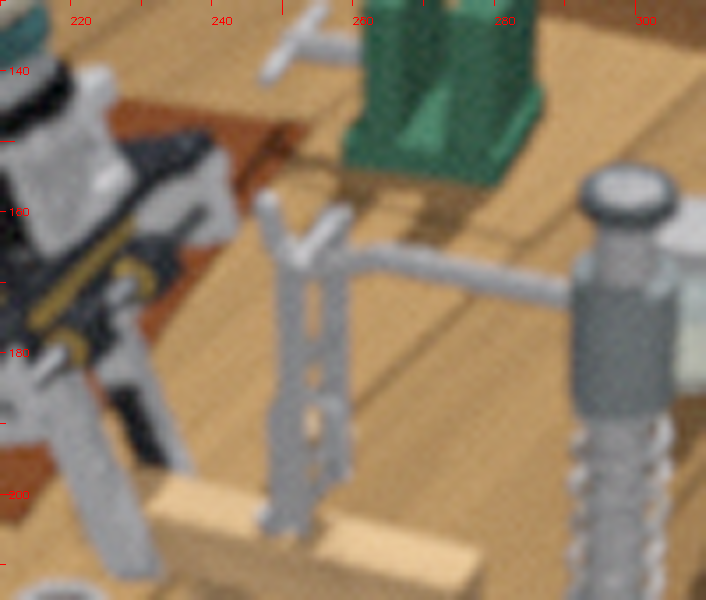

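View pics/t10c.png

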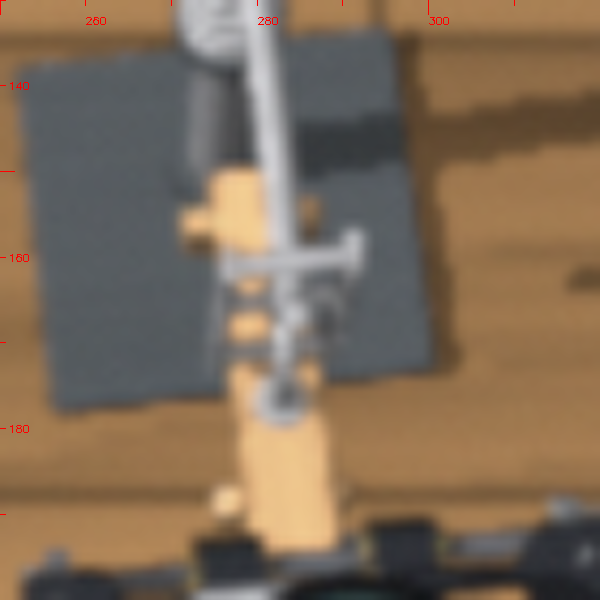

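```bash
python3 - <<'E'
from h import *
f0=read_contact_force(); b=rtcp(.004,0,-.037); 
for d in list(range(8,57,4)):
    s=move_l(b-[0,0,d/1000.],velocity=.03,stop_force=8)
    F=read_contact_force()-f0; T=read_torque(); print(d,s,F.round(2),T.round(2),round(read_tcp_pos()[2]-b[2],4),round(read_time(),1))
    if s or F[2]>11: break
save('scene','s11');save('top','t11'); crop('s11',210,130,310,215,'s11c')
E
```

```text
8 False [1.06 0.65 0.48] [-0.09  0.58 -0.07] -0.0084 27.8
12 False [ 0.95 -0.02  0.44] [-0.1   0.5   0.01] -0.0121 28.0
16 False [0.71 0.4  0.76] [-0.05  0.42 -0.02] -0.0161 28.3
20 False [1.25 0.42 2.05] [-0.1   0.32  0.  ] -0.0203 28.6
24 False [0.41 0.15 2.05] [-0.01  0.26 -0.  ] -0.0242 28.9
28 False [0.89 0.48 2.38] [-0.06  0.16  0.  ] -0.0282 29.2
32 False [0.37 0.17 3.31] [-0.01  0.12  0.01] -0.0322 29.4
36 False [0.71 0.13 3.62] [0.02 0.08 0.09] -0.0362 29.7
40 False [0.95 0.45 3.73] [0.   0.   0.03] -0.0402 30.0
44 False [1.33 0.66 3.95] [ 0.06 -0.07  0.03] -0.0442 30.3
48 False [ 0.84 -0.22  4.91] [-0.01 -0.16  0.04] -0.0482 30.6
52 False [ 0.96 -0.37  5.29] [-0.   -0.18  0.03] -0.0522 30.9
56 False [ 0.95 -0.09  6.21] [ 0.07 -0.28 -0.  ] -0.056 31.1
```

View pics/s11c.png

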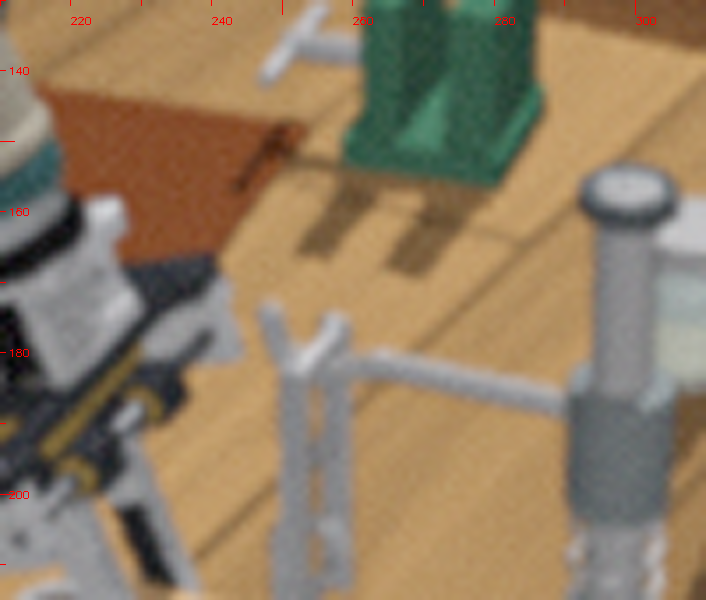

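The peg has come down with the link still seated at about (252,181), and the gate isn't through yet. I'll keep pulling.

```bash
python3 - <<'E'
from h import *
f0=np.array([.29,.09,-1.8]); b=rtcp(.004,0,-.037); pf=6.2
for d in list(range(59,117,3)):
    s=move_l(b-[0,0,d/1000.],velocity=.03,stop_force=5)
    F=read_contact_force()-f0; T=read_torque(); print(d,s,F.round(2),T.round(2),round(read_tcp_pos()[2]-b[2],4),round(read_time(),1))
    if s or F[2]>11 or F[2]<pf-1.5: break
    pf=F[2]
hold(.2); print((read_contact_force()-f0).round(2))
save('scene','s12');save('top','t12'); crop('s12',210,140,310,225,'s12c')
E
```

```text
59 False [ 0.1  -0.14  5.98] [ 0.03 -0.27 -0.03] -0.0589 31.5
62 False [ 0.08 -0.01  6.82] [ 0.04 -0.35 -0.06] -0.0619 31.8
65 False [-0.71 -0.54  6.86] [ 0.04 -0.42 -0.01] -0.0648 32.0
68 False [-0.75 -0.    6.1 ] [ 0.01 -0.16  0.01] -0.0684 32.2
71 False [-0.49  0.02  5.35] [ 0.04 -0.21  0.03] -0.0723 32.5
74 False [-0.89  0.37  4.33] [-0.01 -0.16 -0.01] -0.0742 32.8
77 False [ 0.03 -0.74  5.49] [ 0.03 -0.14 -0.05] -0.0771 33.0
80 False [0.69 0.61 5.93] [ 0.05 -0.19 -0.04] -0.08 33.2
83 False [-0.16 -0.36  5.86] [-0.03 -0.27  0.01] -0.083 33.5
86 False [0.1  0.07 6.27] [ 0.   -0.29 -0.04] -0.0859 33.8
89 False [-0.46  0.23  7.49] [ 0.01 -0.38  0.01] -0.0888 34.0
92 False [-1.5   0.12  7.21] [ 0.06 -0.41 -0.05] -0.0918 34.2
95 False [-0.53 -0.2   7.66] [ 0.04 -0.44 -0.  ] -0.0946 34.5
98 False [ 0.07 -0.71  7.9 ] [ 0.08 -0.53 -0.01] -0.0975 34.8
101 False [-1.31 -0.31  7.89] [ 0.07 -0.53 -0.01] -0.1004 35.0
104 False [0.1  0.23 8.55] [ 0.06 -0.55 -0.02] -0.1032 35.2
107 False [ 0.84 -0.21  8.25] [ 0.04 -0.65 -0.02] -0.106 35.5
110 False [-0.47 -0.68  9.31] [ 0.09 -0.69  0.  ] -0.1089 35.8
113 False [-0.23  0.5   9.38] [ 0.03 -0.78  0.02] -0.1118 36.0
116 False [-0.12  0.48 10.57] [ 0.09 -0.86  0.06] -0.1147 36.2
[0.11 0.21 9.04]
```

View pics/s12c.png

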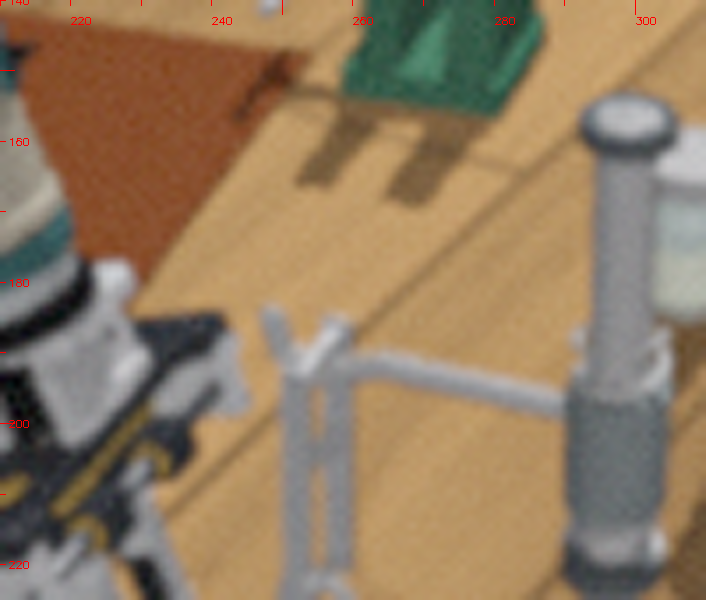

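The force dropped by about 2.5 N around 66–74 mm, and the peg is now near its stop, so the gate has probably snapped. I'll ease up until the bar's weight alone is on the peg, then look.

```bash
python3 - <<'E'
from h import *
f0=np.array([.29,.09,-1.8]); b=rtcp(.004,0,-.037)
for d in (95,80,70,62):
    s=move_l(b-[0,0,d/1000.],velocity=.05)
    F=np.mean([read_contact_force()-f0 for _ in range(3)],0); T=read_torque(); print(d,s,F.round(2),T.round(2),round(read_tcp_pos()[2]-b[2],4),round(read_time(),1))
hold(.2)
save('scene','s13');save('top','t13'); crop('s13',220,150,300,220,'s13c');crop('t13',255,140,305,190,'t13c')
E
```

```text
95 False [-0.55  0.16  7.46] [ 0.04 -0.45  0.02] -0.0939 37.1
80 False [-0.1  -0.35  5.21] [-0.01 -0.26  0.03] -0.0793 37.6
70 False [-0.71 -0.81  5.1 ] [ 0.03 -0.07  0.02] -0.0696 37.9
62 False [-0.4   0.11  3.99] [-0.08  0.07  0.03] -0.0616 38.2
```

View pics/s13c.png

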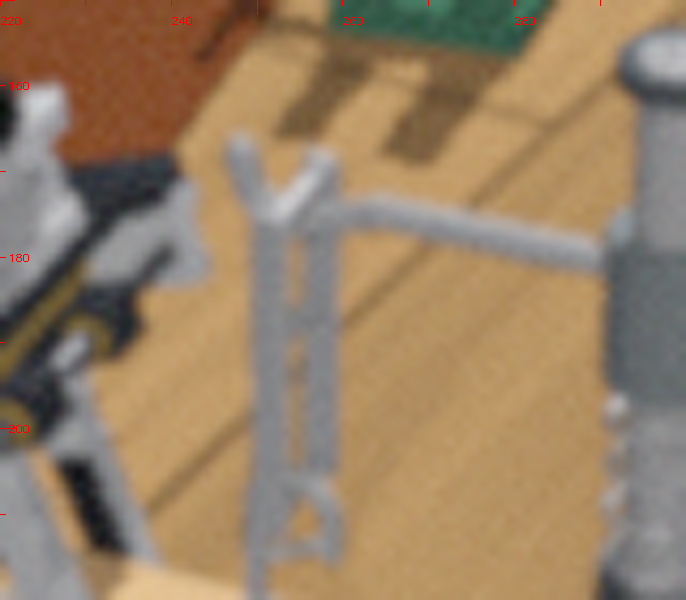

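View pics/t13c.png

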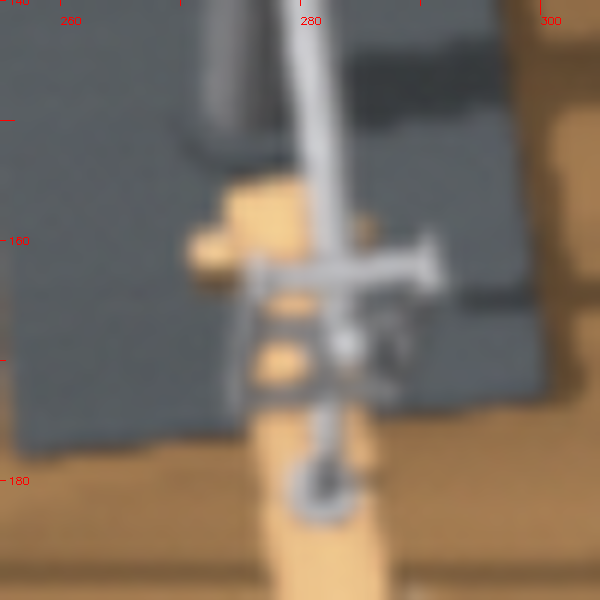

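The hook's crook is on the bottom pin at about (256,207), with the shut gate below it at (256,214). I'll ease on until only the bar's weight is left, then release.

```bash
python3 - <<'E'
from h import *
f0=np.array([.29,.09,-1.8]); b=rtcp(.004,0,-.037)
for d in (58,55,52,49,46):
    s=move_l(b-[0,0,d/1000.],velocity=.03); hold(.15)
    F=[]; 
    for _ in range(5): F.append(read_contact_force()-f0); hold(.02)
    F=np.mean(F,0); T=read_torque(); print(d,F.round(2),T.round(2),round(read_tcp_pos()[2]-b[2],4),round(read_time(),1))
    if F[2]<2.3: break
save('scene','s14'); crop('s14',220,145,300,215,'s14c')
E
```

```text
58 [-0.29 -0.17  3.23] [-0.06  0.15  0.05] -0.058 39.0
55 [-0.5   0.01  2.6 ] [-0.02  0.26  0.02] -0.055 39.5
52 [-0.57 -0.06  2.1 ] [-0.08  0.23 -0.02] -0.052 40.0
```

View pics/s14c.png

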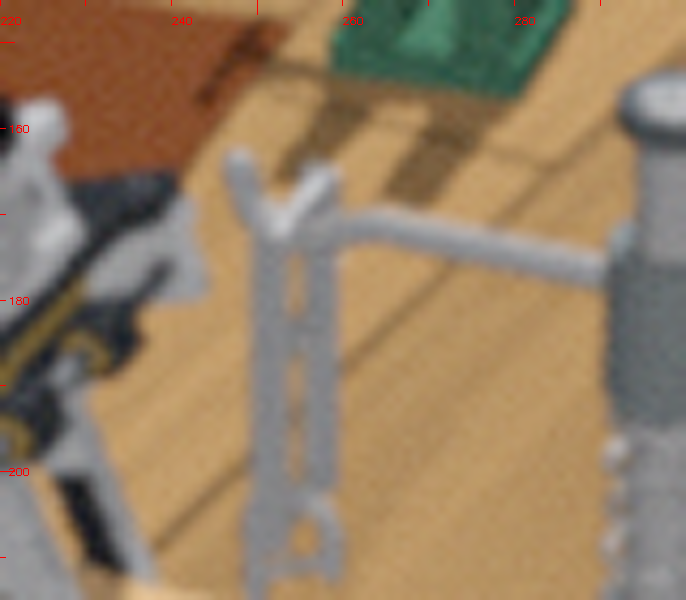

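```bash
python3 - <<'E'
from h import *
crop('s14',210,180,310,255,'s14d')
f=load('s14'); c,s=np.cos(SY),np.sin(SY)
# level prediction: rack from TCP
RC=rtcp(.004,0,-.037)-[0,0,.052]-np.array([c*OFF[0],s*OFF[0],OFF[2]])
R=lambda x,y,z: RC+[c*x-s*y,s*x+c*y,z]
for n,l in dict(top=(0,0,.0735),base=(-.0135,0,.013),tip=(.0135,0,.0435),endL=(.065,.014,.013),endR=(.065,-.014,.013)).items(): print(n,proj(f,R(*l)).round(1))
E
```

```text
top [253.8 202.1]
base [249.7 219.2]
tip [258.6 212.5]
endL [278.4 223.3]
endR [274.4 229.3]
```

View pics/s14d.png

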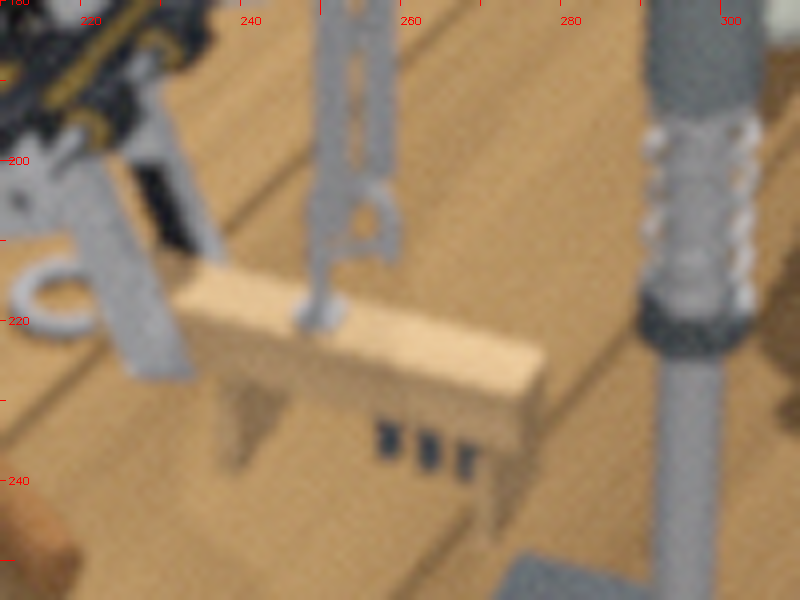

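The bar is level and matches the prediction within about 1 px. Releasing and backing off along the tool axis.

```bash
python3 - <<'E'
from h import *
move_gripper(.6); hold(.8); print(read_contact_force(),read_time())
save('scene','s15')
p=np.array(read_tcp_pos()); a=np.array([np.sin(.35)*np.cos(SY),np.sin(.35)*np.sin(SY),-np.cos(.35)])
# back away mostly horizontally first is blocked by nothing: go along -tool axis
move_l(p-.09*a,velocity=.08); 
p=np.array(read_tcp_pos()); move_l(p-[.15,0.015,0],velocity=.2)
hold(1.0)
save('scene','s16');save('top','t16');hold(.5);save('scene','s17'); crop('s16',210,145,310,240,'s16c');crop('t16',250,130,310,190,'t16c')
print(np.abs(load('s16')['color'].astype(int)-load('s17')['color'])[140:245,235:300].mean(), read_time())
E
```

```text
[-0.39915592 -0.12911731  0.54993468] 41.5
2.4046398046398045 45.3833
```

View pics/s16c.png

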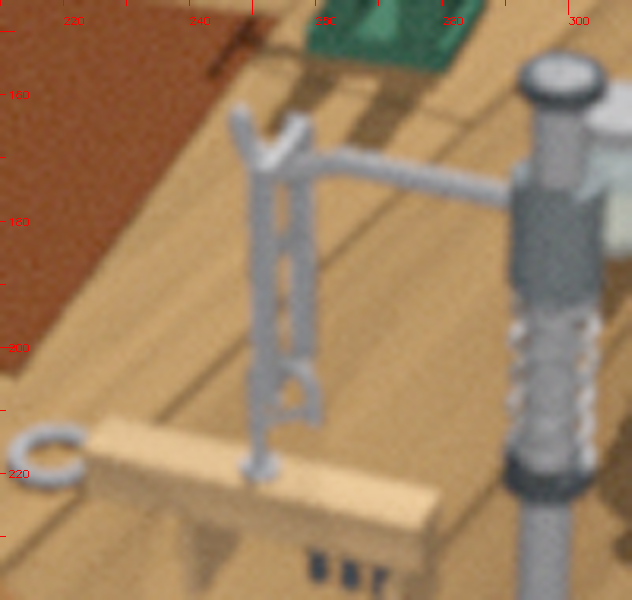

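View pics/t16c.png

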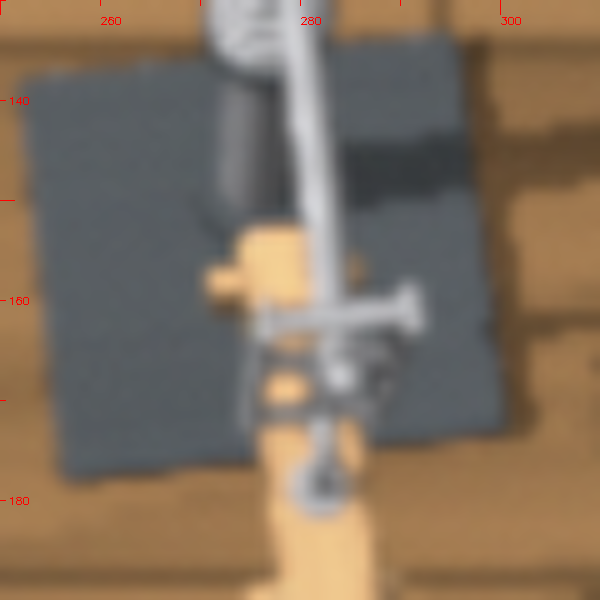

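View pics/s17.png

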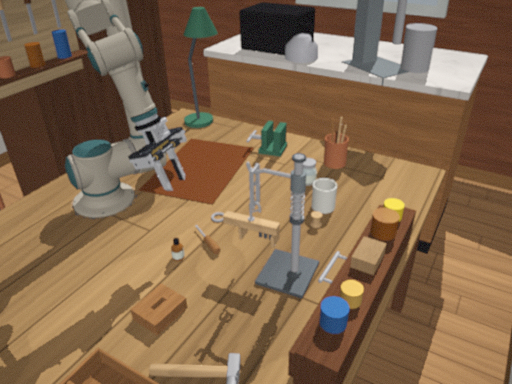

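The chain hangs free: link on the peg at about (253,168), hook home at (256,205), gate shut, and the bystanders in place. I'll check that it's still, then hand in.

```bash
python3 - <<'E'
from h import *
hold(4)
a=save('scene','s18')['color'].astype(int); hold(.35); b=save('scene','s19')['color'].astype(int)
d=np.abs(a-b); print(d[140:245,235:300].mean(),d[250:350,20:200].mean(),read_time())
f=load('s18'); 
for n in ('s16','s18','s19'):
    g=cv2.imread('pics/%s.png'%n,0)[200:240,235:285].astype(np.float32); r=cv2.imread('pics/s17.png',0)[200:240,235:285].astype(np.float32); print(cv2.phaseCorrelate(r,g))
sign_off()
E
```

```text
2.377338217338217 2.4724074074074074 49.8333
((0.07535319241848981, -0.173730283945428), 0.9918156113624573)
((0.09120292604452729, -0.0608127150879767), 1.008686822414398)
((0.007775600120133674, 0.07795250405784415), 1.0221480760574342)
the job is handed in; nothing more can be done
```

I hung the steel link on the peg and let go. I then passed the bar's snap hook through the lower loop and pulled gently down until the gate snapped shut. The bar is released and the job was handed in at about 50 s of the 72 s allowed. No verdict was reported.

- **Link on the peg:** the pictures show the upper pin seated in the dip, within about 2 mm of where it should be.
- **Pull on the link:** my readings peaked at about 10.6 N, well under the 20 N limit. I read the force only at each 3–4 mm step, so a brief peak at the snap could have been missed.
- **Gate:** the force fell by about 2.5 N as the gate gave way, around 66–74 mm of travel. I overshot after that, pulling on to about 115 mm, close to the peg's hard stop, before easing back.
- **Hook:** the pictures show the bottom pin in the crook with the gate shut below it. This was judged by eye, so I have no measured offset from `rack_hook`.
- **At hand-in:** the bar hung level. Frames taken 0.35 s apart differed only by camera noise (shifts under 0.2 px). The arm stood clear, and the last full picture showed no bystander moved.

No check failed. The measured positions agreed with the given sizes to within about 2–3 mm.

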